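# Read a specimen jar at the lever-operated scanner

## Task

Turn the purple-capped specimen jar in its nest so that its barcode label (and the white stripe on its cap) faces squarely at the scanner block's red window, and let go of it. Then push the spring-centred lever on the valve stand all the way over to the green side, hold it there for a good two seconds so that the jar is read, and let it come back to the middle. Never push the lever to the red side, which wipes the reading, and leave the other things on the bench where they are.

Things in the scene. Friction and masses are not known exactly. Their poses are not given: they have to be found in the camera images.
- reader: Fixed reading stand: base plate 200 (x) x 160 (y) x 10 mm. Origin under the plate's centre, z up. On it a nest ring and, beyond it, a cream scanner block 50 x 90 x 85 mm (x 45 to 95 mm, y -45 to 45, top at z 95 mm) whose dark-framed red window, at x 44, y 0, z 46 mm, looks along the stand's -x at the nest. It may stand left or right of the valve stand.
- nest (a point): Centre of the nest's floor, at (-30, 0, 10) mm in the reading stand's frame, with the stand's axes (x points to the scanner window). Dark steel ring round it: inner radius 28.5 mm, outer 36 mm, 14 mm high; the jar stands loose inside and can turn.
- jar: Specimen jar, whitish, 52 mm diameter, 68 mm tall to the shoulder, with a purple cap 48 mm diameter from 68 to 90 mm above its underside; about 120 g, cap fixed. Origin at its underside's centre, z up; x points out through the middle of the barcode label. A white stripe on the cap runs from centre to rim along +x. It starts in the nest, the label 50 to 180 degrees off the window, either way.
- jar_label (a point): Middle of the barcode label on the jar's side, 26 mm out along the jar's x and 34 mm above its underside. The label faces the scanner when this point is on the nest's +x side and at the nest's y = 0.
- valve: Fixed valve stand: grey base plate 200 (x) x 160 (y) x 10 mm, origin under the plate's centre, z up. Aluminium valve block with the lever's pivot at (-30, 0, 50) mm; the lever swings in the stand's y-z plane. Green patch on the plate's front and block at +y, red patch at -y. Its place and yaw vary.
- head_edge (a point): Middle of the lower front edge, at (-22, 0, 210) mm in the valve stand's frame, of the cream display head that overhangs the lever: x -22 to 35 mm, y -75 to 75, z 210 to 255 mm, on two 16 mm posts at (20, +-66) mm. So the lever must be reached from the stand's -x side with the tool leaning.
- valve_lever (a joint): Lever angle, rad: 0 upright (centred by a spring of 0.8 N m/rad), positive towards the green side (stand's +y), stops at +-0.45. Full over takes about 4 N at the knob; it springs back to 0 when released.
- valve_knob (a point): Centre of the lever's black ball knob, 26 mm diameter, 85 mm above the pivot (135 mm above the bench when centred) on a 10 mm steel stem.
- vial: Bystander: small vial 20 mm diameter, 45 mm tall, on the reading stand's plate beside the scanner block. Origin under its centre.
- dropper: Bystander: small blue-capped bottle 24 mm diameter, 45 mm tall, on the valve stand's plate, behind the valve block. Origin under its centre.
- spare_jar: Bystander: yellow-capped jar 52 mm diameter, 90 mm tall, between the two stands. Origin under its centre.
- tube_rack: Bystander: white rack 170 x 100 mm of lilac-capped tubes, 82 mm tall. Origin under its centre.
- yellow_tray: Bystander: yellow tray 170 x 100 x 30 mm. Origin under its centre.
- beaker: Bystander: glass beaker 64 mm diameter, 80 mm tall. Origin under its centre.
- marker: Bystander: blue marker pen 130 mm long, 9 mm thick, lying along the front edge of the reading stand's plate. Origin under its middle.

How it is judged:
By the outcome, as a careful person would: the job done as asked, in the order asked, and still so for the second after the job is handed in, with the robot touching nothing.
It also fails if it takes over 64 s, if anything falls off the work surface, if the arm or the gripper's body presses on something with over 40 N, if the wrist force passes 120 N, or if a joint passes its speed limit or range.

## Robot

A 6-joint arm with a two-finger parallel gripper is mounted at the origin on the work surface. World frame = base frame: x ahead of the robot, y to its left, z up, the work surface at z = 0. Lengths are in mm, angles in rad, forces in N, time in s.
With the tool pointing down it reaches from about 300 to 775 mm from the base axis. Payload 14.6 kg.
Tool frame: the origin (TCP) lies midway between the tips of the shut fingers; the grasp point (between the pads) lies bot.pinch_z behind it (bot.pinch_z is the distance from the TCP to the grasp point, in mm); z points along the fingers, y is the line along which they close (so a half turn about z gives the same grasp; the last joint's range is limited). The gripper opens to 94 mm and grips with 3 to 60 N. Pads are 16 mm wide; open, the fingers measure 119 mm over their backs; the gripper's body (75 mm by 177 mm) begins 78 mm behind the grasp point.
Start: joints at [1.06, 0.3, 1.521, -0, 1.321, -0.067], TCP at [236.152, 496.711, 205.446] pointing down, gripper open.
Joint ranges: [-3.03, 3.03], [-0.79, 2.21], [0.23, 2.52], [-1.04, 4.18], [0, 3.07], [-2.55, 2.55]. Speed limits (rad/s): [2.22, 2.22, 2.57, 3.14, 3.14, 3.14].

## Interface

Orientations are given as a unit quaternion [w, x, y, z].
In Python, from station import bot gives the robot as it stands.
- The arm moves only by the tool servo_tool, never from a script. Its arguments are lists of equal length, an entry for each row: "grip": the finger opening in mm, from 0 to 94; "dp": the shift along the world's x, y, z in mm, a list of three; "turn": the turn, a rotation vector about the world's x, y, z in rad, a list of three. In form: {"grip": [grip, ...], "dp": [[x, y, z], ...], "turn": [[wx, wy, wz], ...]}. A call has 1 to 10 rows; each row shifts and turns the commanded pose from where the row before left it; what a row does not reach is not made up. A row lasts 1/12 s, in which the tool goes at most 41.7 mm and 7.16 degrees, less where a joint would pass 70% of its speed; a pose out of reach is approached as far as the arm can. A call with a gripper value outside its range is refused whole. The fingers move at their own pace and stop on an object; the grip force is fixed at half the most. Time passes only in rows, so rows that do not move let the fingers close. It gives the time, the measured TCP pose, the force, the opening and the grip force at its end, in the units of the state.
- bot.get_state(): the state, without advancing time (a new reading comes with each control period).
- bot.read_camera(name): name is "side" or "top" or "wrist"; returns the picture (480x640x3 uint8, red, green, blue); there is no depth.
- bot.get_calibration(name): a dict with "vertical_fov" (degrees; the focal length in pixels is half the picture's height over the tangent of half this angle, whatever the lens; pixels are square), "cx", "cy" (the principal point, pixels), "R" (3x3) and "t" (3): a world point X has camera coordinates R X + t; the wrist camera has in their place "mount" (4x4, takes a point from camera to tool coordinates, whose origin is the TCP and whose axes are the flange's). Camera axes: x right, y down, z forward; pixel columns grow to the right and rows downward; lengths in mm; the calibration is good to about 2 mm. A picture is of the moment at which its call begins: read the wrist's pose just before it. get_calibration takes no time and is no camera call.
- bot.job_done(): hands the job in; it is judged then, once.
Trained networks look in the newest picture that a camera, given by its name, has taken for a name from the list of things; names that differ only in an ending like _2 or _b are one class to them, and where a whole thing is asked for, a point or a joint stands for the part that bears it (a point fixed in the world has none). Each returns a list of dicts, best first, with "score" (0 to 1); they miss things now and then, are a little off and sometimes report something else, mostly with a low value. They report only what shows in the picture. A call takes as long as a camera call.
- bot.outline_of(camera, label): "pixels" (480x640 bool, what is visible of it) and "extent" ([left, top, right, bottom] in pixels, round what is visible of it).
The state is a dict: "time_s": time; "joints": joint angles; "qd": joint speeds; "joint_efforts": joint torques, N m; "ee_pos": TCP position; "ee_rot": TCP orientation; "force": force on the tool from outside, world axes, zero at the start; "moment": the same for the moment, N m; "width": finger opening in mm; "gripper_force": force on a finger pad.
Only numpy, scipy, OpenCV 4.12 (cv2) and the standard library are available. Lean on these libraries where they do the work, as an engineer would, in place of code of your own. Each camera call takes 0.05 s, during which the arm holds its last target. There are 200 camera calls.

## Working session

There is one attempt and no reset: what is moved stays moved. The work goes in short steps, Python scripts to look and compute and a tool call to move; the robot and the scene stay as the last step left them, time stands still between calls to the robot, and variables do not carry over. Pictures are saved under pics/ and viewed, at most 10 in all, crops included, and the job is handed in when it is done.

Besides the shell and the picture viewer there is one more tool, called after "Call:" as name(argument=value, ...) on one line, values as JSON. servo_tool: Moves the arm, as the interface text tells. Its arguments: {"type":"object","properties":{"grip":{"type":"array"},"dp":{"type":"array"},"turn":{"type":"array"}},"required":["grip","dp","turn"]}

```bash
ls; mkdir -p pics
python3 - <<'E'
from station import bot
import cv2,numpy as np
print(bot.get_state(), bot.pinch_z)
for n in ['side','top','wrist']:
    im=bot.read_camera(n); cv2.imwrite(f'pics/{n}0.png',im[:,:,::-1])
    print(n,bot.get_calibration(n))
    for l in ['reader','valve','jar','valve_lever','spare_jar']:
        for d in bot.outline_of(n,l)[:2]:
            ys,xs=np.nonzero(d['pixels']); print(n,l,round(d['score'],2),d['extent'],xs.mean().round(1),ys.mean().round(1))
E
```

```text
pics
{'time_s': 0.0, 'joints': array([ 1.06041254e+00,  3.00464912e-01,  1.52158413e+00,  1.81505747e-05,
        1.32070948e+00, -6.66061273e-02]), 'qd': array([ 0.00060314,  0.00017139,  0.0013677 , -0.00065167,  0.00012392,
       -0.00039808]), 'joint_efforts': array([-2.88291718e-03, -5.31793964e+01, -3.52755189e+01,  7.08155846e-02,
        2.42373697e-02, -9.37335653e-05]), 'ee_pos': array([236.01570323, 496.49108916, 204.88843865]), 'ee_rot': array([-1.74278965e-04,  2.20074696e-01,  9.75482849e-01, -5.56342758e-04]), 'force': array([-0.34888352, -0.15185742,  0.25559766]), 'moment': array([0.037061  , 0.00495487, 0.01076105]), 'gripper_force': 0.0, 'width': 94.14445641452387} 18.8
side {'vertical_fov': 45.20327452598436, 'cx': 329.33060828368184, 'cy': 245.42371269241582, 'R': array([[ 0.86478499, -0.50213497, -0.00271855],
       [-0.38799459, -0.66475425, -0.63840582],
       [ 0.31875872,  0.55313855, -0.76969515]]), 't': array([-510.44865817,  318.3054322 , 1103.69029969])}
side reader 0.82 [315.1, 269.3, 434.3, 378.1] 380.5 324.1
side valve 0.94 [249.8, 117.5, 351.1, 25
[... 585 characters left out ...]
17.4, 281.0] 387.7 238.3
top valve 0.6 [196.6, 191.9, 283.3, 272.9] 244.6 231.0
top jar 0.68 [376.1, 236.5, 401.6, 263.5] 388.8 250.2
top valve_lever 0.56 [234.2, 232.3, 247.9, 253.2] 243.7 240.3
top spare_jar 0.89 [313.7, 244.8, 339.7, 270.7] 328.1 257.6
wrist {'vertical_fov': 59.20955683044758, 'cx': 316.45235464998575, 'cy': 237.12768712608565, 'mount': array([[ 7.34571824e-05, -9.64342999e-01, -2.64655576e-01,
         7.59604972e+01],
       [ 9.99999865e-01,  2.06826968e-04, -4.76071459e-04,
         2.85832126e-01],
       [ 5.13834089e-04, -2.64655506e-01,  9.64342885e-01,
        -1.79944939e+02],
       [ 0.00000000e+00,  0.00000000e+00,  0.00000000e+00,
         1.00000000e+00]])}
```

Run:
```python
import cv2
a=cv2.imread('pics/top0.png')[160:310,170:450]; cv2.imwrite('pics/topc.png',cv2.resize(a,None,fx=2.8,fy=2.8,interpolation=cv2.INTER_CUBIC))
a=cv2.imread('pics/side0.png')[90:400,210:510]; cv2.imwrite('pics/sidec.png',cv2.resize(a,None,fx=1.9,fy=1.9,interpolation=cv2.INTER_CUBIC))
```

```text
(no output)
```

View pics/topc.png

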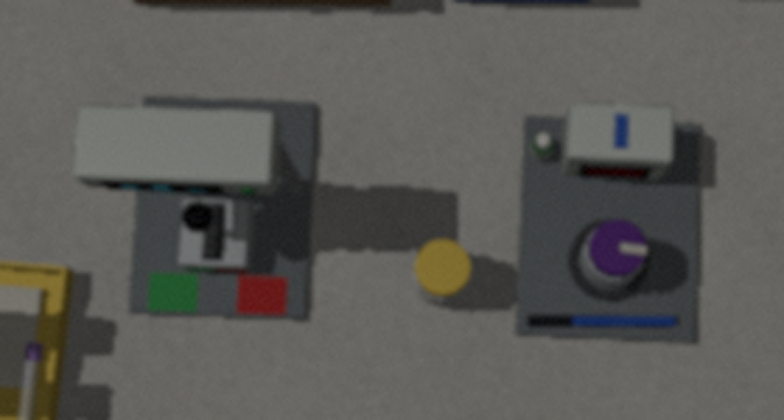

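View pics/sidec.png

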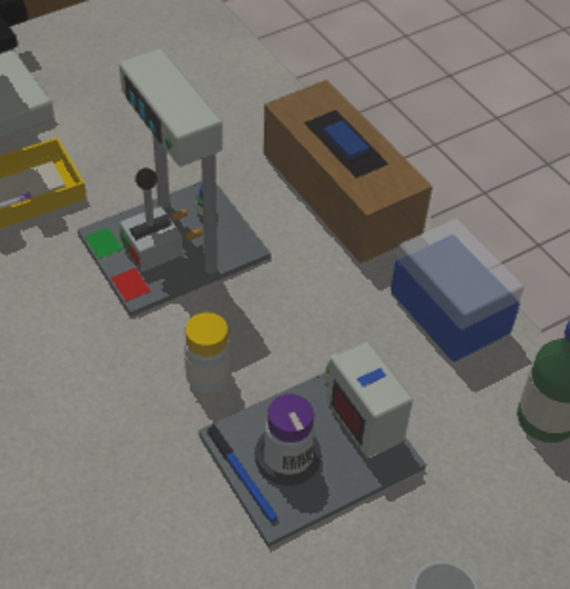

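The top view shows the reader plate at right, corners about crop (527,115), (703,125), (697,342), (517,333). The jar's stripe points image-right (-y), roughly 90° off the window. The valve stand is at left with its green patch towards +y.

```bash
cat > h.py <<'E'
from station import bot
import cv2,numpy as np
from scipy.spatial.transform import Rotation as Ro
def Kof(c): 
    f=240/np.tan(np.radians(c['vertical_fov']/2)); return f,c['cx'],c['cy']
def pose(n,st=None):
    c=bot.get_calibration(n)
    if n!='wrist': return c,c['R'].T,-c['R'].T@c['t']
    s=st or bot.get_state(); q=s['ee_rot']; R=Ro.from_quat([q[1],q[2],q[3],q[0]]).as_matrix(); M=c['mount']
    return c,R@M[:3,:3],R@M[:3,3]+s['ee_pos']
def ray(n,uv,z,st=None):
    c,R,o=pose(n,st); f,cx,cy=Kof(c)
    d=R@np.array([(uv[0]-cx)/f,(uv[1]-cy)/f,1]); return o+d*(z-o[2])/d[2]
def proj(n,X,st=None):
    c,R,o=pose(n,st); f,cx,cy=Kof(c); p=R.T@(np.array(X)-o); return p[:2]/p[2]*f+[cx,cy]
E
python3 - <<'E'
from h import *
T=lambda u,v:(u/2.8+170,v/2.8+160)
for nm,C in [('reader',[(527,115),(703,125),(697,342),(517,333)]),('valve',[(145,97),(317,103),(307,318),(131,311)])]:
    P=np.array([ray('top',T(*c),10) for c in C]); print(nm,P.mean(0).round(1),np.linalg.norm(P[0]-P[1]),np.linalg.norm(P[1]-P[2]))
    x=(P[0]+P[1]-P[2]-P[3])[:2]; y=(P[0]+P[3]-P[1]-P[2])[:2]
    print(np.degrees(np.arctan2(x[1],x[0])),np.degrees(np.arctan2(-y[0],y[1])))
a=ray('top',T(617,247),100);b=ray('top',T(647,250),100);print(a,b,np.degrees(np.arctan2(*(b-a)[1::-1])))
print('knob',ray('top',T(197,215),135),'spare',ray('top',T(443,267),90))
E
```

```text
reader [ 614.8 -144.7   10. ] 159.8142785525839 197.3233005804542
-2.0752722775325836 -2.260368933094243
valve [629.3 204.4  10. ] 158.32045822181715 197.32025558133762
-1.0071977397483294 -1.3307177066216511
[ 584.48426269 -141.09635718  100.        ] [ 582.32107967 -166.18153755  100.        ] -94.92862323131524
knob [600.96936003 207.39848079 135.        ] spare [566.60977953   4.72000881  90.        ]
```

Call:
servo_tool(grip=[94,94,94,94,94,94,94,94,94,94], dp=[[17,-32,0],[17,-32,0],[17,-32,0],[17,-32,0],[17,-32,0],[17,-32,0],[17,-32,0],[17,-32,0],[17,-32,0],[17,-32,0]], turn=[[0,0,-0.096],[0,0,-0.096],[0,0,-0.096],[0,0,-0.096],[0,0,-0.096],[0,0,-0.096],[0,0,-0.096],[0,0,-0.096],[0,0,-0.096],[0,0,-0.096]])

```text
time_s: 1.73
ee_pos: [406.6, 175.0, 205.7]
ee_rot: [0.0, 0.647, 0.762, 0.0]
force: [1.0, 0.8, -0.4]
width: 94.2
gripper_force: 0.0
```

Call:
servo_tool(grip=[94,94,94,94,94,94,94,94,94,94], dp=[[18,-32,0],[18,-32,0],[18,-32,0],[18,-32,0],[18,-32,0],[18,-32,0],[18,-32,0],[18,-32,0],[18,-32,0],[18,-32,0]], turn=[[0,0,-0.096],[0,0,-0.096],[0,0,-0.096],[0,0,-0.096],[0,0,-0.096],[0,0,-0.096],[0,0,-0.096],[0,0,-0.096],[0,0,-0.096],[0,0,-0.096]])

```text
time_s: 2.57
ee_pos: [586.7, -145.1, 205.4]
ee_rot: [0.0, 0.926, 0.377, 0.0]
force: [0.6, 0.3, 1.2]
width: 93.9
gripper_force: 0.0
```

Call:
servo_tool(grip=[94,94], dp=[[0,0,0],[0,0,0]], turn=[[0,0,0],[0,0,0]])

```text
time_s: 2.73
ee_pos: [586.2, -144.6, 204.6]
ee_rot: [-0.0, 0.926, 0.378, -0.0]
force: [-0.2, -0.4, -0.3]
width: 94.0
gripper_force: 0.0
```

```bash
cat > jar.py <<'E'
from h import *
import sys
st=bot.get_state(); im=bot.read_camera('wrist'); cv2.imwrite('pics/'+sys.argv[1]+'.png',im[:,:,::-1])
print(st['time_s'],st['ee_pos'].round(1),st['joints'].round(2))
# purple cap blob and white stripe in it
hsv=cv2.cvtColor(im,cv2.COLOR_RGB2HSV)
pur=cv2.inRange(hsv,(125,90,30),(160,255,255)); 
n,l,s,c=cv2.connectedComponentsWithStats(pur); k=1+s[1:,4].argmax(); m=(l==k).astype(np.uint8)
cnt=max(cv2.findContours(m,cv2.RETR_EXTERNAL,cv2.CHAIN_APPROX_NONE)[0],key=cv2.contourArea)
hull=cv2.convexHull(cnt); H=np.zeros_like(m); cv2.fillConvexPoly(H,hull,1)
w=((H>0)&(hsv[:,:,1]<70)&(hsv[:,:,2]>110)).astype(np.uint8)
ys,xs=np.nonzero(w); print('hull',cv2.boundingRect(hull),'white',len(xs))
P=np.array([ray('wrist',(x,y),100,st)[:2] for x,y in zip(xs,ys)])
mc=P.mean(0); u=np.linalg.svd(P-mc)[2][0]
cen=np.array([ray('wrist',p[0],100,st)[:2] for p in hull]); (cx,cy),r=cv2.minEnclosingCircle(cen.astype(np.float32))
cc=np.array([cx,cy]); u=u*np.sign(u@(mc-cc))
print('cap centre',cc,r,'stripe mid',mc,'dir',np.degrees(np.arctan2(u[1],u[0])),'fromcentre',np.degrees(np.arctan2(*(mc-cc)[::-1])))
E
python3 jar.py w1
```

```text
2.7333 [ 586.2 -144.6  204.6] [-0.3   0.42  1.36  0.    1.36  0.49]
hull (276, 195, 68, 70) white 319
cap centre [ 586.54412842 -138.98794556] 24.962358474731445 stripe mid [ 583.80531195 -150.76475694] dir -102.41561631158945 fromcentre -103.09199977843076
```

View pics/w1.png

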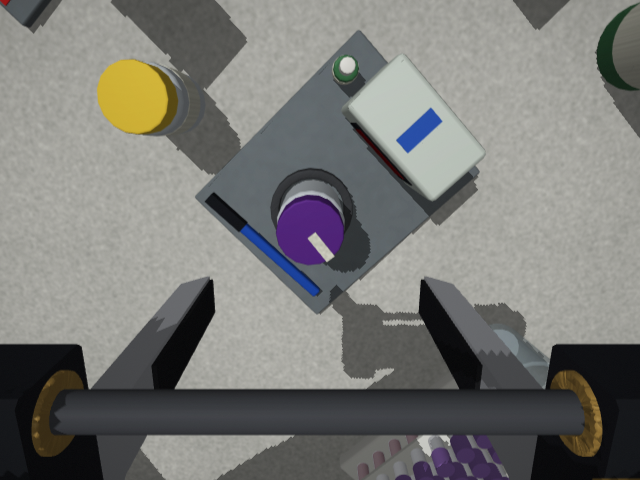

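Run:
```python
from h import *
P=[ray('wrist',p,10) for p in [(360,30),(197,196),(318,314)]]
a=P[0]-P[1]; b=P[1]-P[2]
print(np.degrees(np.arctan2(a[1],a[0])),np.degrees(np.arctan2(-b[0],b[1])),np.linalg.norm(a),np.linalg.norm(b))
c=(P[0]+P[2])/2; u=a/np.linalg.norm(a); print(c, c-30*u)
B=[ray('wrist',p,95) for p in [(404,54),(485,153),(431,200),(345,106)]]
for i in range(4):
  d=B[(i+1)%4]-B[i]; print(np.linalg.norm(d),np.degrees(np.arctan2(d[1],d[0])))
# stripe
for q in [(307,235),(311,233),(328,262),(334,257)]: print(ray('wrist',q,100))
```

```text
-1.7433727770809082 -2.1824187435335745 196.91575236150643 158.50532338296762
[ 615.78276894 -140.97861453   10.        ] [ 585.79665545 -140.06592753   10.        ]
84.85452031042703 -92.26443504850617
46.85523827878703 177.83800917268684
87.1829354934755 88.86007306941315
48.61720958095908 -4.890891820828352
[ 582.42461349 -138.78002564  100.        ]
[ 585.41834464 -139.75942667  100.        ]
[ 578.66091578 -163.281729    100.        ]
[ 584.28643641 -163.66927594  100.        ]
```

Call:
servo_tool(grip=[94,94,94,94,94,94,48,40,40,40], dp=[[-1,5,0],[0,0,-31],[0,0,-31],[0,0,-31],[0,0,-31],[0,0,0],[0,0,0],[0,0,0],[0,0,0],[0,0,0]], turn=[[0,0,0],[0,0,0],[0,0,0],[0,0,0],[0,0,0],[0,0,0],[0,0,0],[0,0,0],[0,0,0],[0,0,0]])

```text
time_s: 3.62
ee_pos: [585.9, -138.3, 83.5]
ee_rot: [0.001, 0.925, 0.379, 0.001]
force: [-0.0, -0.4, -0.3]
width: 70.9
gripper_force: 0.0
```

Call:
servo_tool(grip=[40,40,40,40], dp=[[0,0,0],[0,0,0],[0,0,0],[0,0,0]], turn=[[0,0,0],[0,0,0],[0,0,0],[0,0,0]])

```text
time_s: 3.95
ee_pos: [585.3, -138.4, 81.7]
ee_rot: [0.0, 0.925, 0.379, 0.0]
force: [-1.0, -0.4, 1.5]
width: 47.1
gripper_force: 30.0
```

Call:
servo_tool(grip=[40,40,40,40,40,40,40,40], dp=[[0,0,0],[0,0,0],[0,0,0],[0,0,0],[0,0,0],[0,0,0],[0,0,0],[0,0,0]], turn=[[0,0,0.05],[0,0,0.1],[0,0,0.11],[0,0,0.11],[0,0,0.11],[0,0,0.11],[0,0,0.11],[0,0,0.11]])

```text
time_s: 4.62
ee_pos: [585.0, -138.1, 81.7]
ee_rot: [-0.0, 0.699, 0.715, -0.0]
force: [-2.2, 1.6, 4.7]
width: 47.4
gripper_force: 30.0
```

Call:
servo_tool(grip=[40,40,40,40,40,40,40,40,40,40], dp=[[0,0,0],[0,0,0],[0,0,0],[0,0,0],[0,0,0],[0,0,0],[0,0,0],[0,0,0],[0,0,0],[0,0,0]], turn=[[0,0,0.11],[0,0,0.11],[0,0,0.11],[0,0,0.11],[0,0,0.11],[0,0,0.11],[0,0,0.1],[0,0,0.06],[0,0,0],[0,0,0]])

```text
time_s: 5.45
ee_pos: [585.2, -138.4, 81.7]
ee_rot: [0.0, 0.36, 0.933, -0.0]
force: [-1.4, -0.2, 4.0]
width: 47.5
gripper_force: 30.0
```

Call:
servo_tool(grip=[94,94,94,94,94,94,94,94,94,94], dp=[[0,0,0],[0,0,0],[0,0,0],[0,0,0],[0,0,0],[0,0,0],[0,0,30],[0,0,35],[0,0,35],[0,0,35]], turn=[[0,0,0],[0,0,0],[0,0,0],[0,0,0],[0,0,0],[0,0,0],[0,0,0],[0,0,0],[0,0,0],[0,0,0]])

```text
time_s: 6.28
ee_pos: [584.9, -138.2, 218.0]
ee_rot: [-0.0, 0.359, 0.933, -0.0]
force: [0.1, 0.4, -0.7]
width: 93.8
gripper_force: 0.0
```

Call:
servo_tool(grip=[94,94], dp=[[0,0,0],[0,0,0]], turn=[[0,0,0],[0,0,0]])

```text
time_s: 6.45
ee_pos: [585.7, -138.5, 218.3]
ee_rot: [0.002, 0.359, 0.933, 0.0]
force: [-0.1, 0.1, -0.6]
width: 94.0
gripper_force: 0.0
```

```bash
python3 jar.py w2; python3 -c "
import cv2
a=cv2.imread('pics/w2.png')[100:330,170:490]; cv2.imwrite('pics/w2c.png',cv2.resize(a,None,fx=2.5,fy=2.5,interpolation=cv2.INTER_CUBIC))"
```

```text
6.45 [ 585.7 -138.5  218.3] [-0.29  0.41  1.35  0.    1.38 -1.13]
hull (284, 196, 65, 66) white 284
cap centre [ 586.01367188 -138.26817322] 24.95672607421875 stripe mid [ 599.27714666 -140.10162797] dir -8.191863110645437 fromcentre -7.870311458814415
```

View pics/w2c.png

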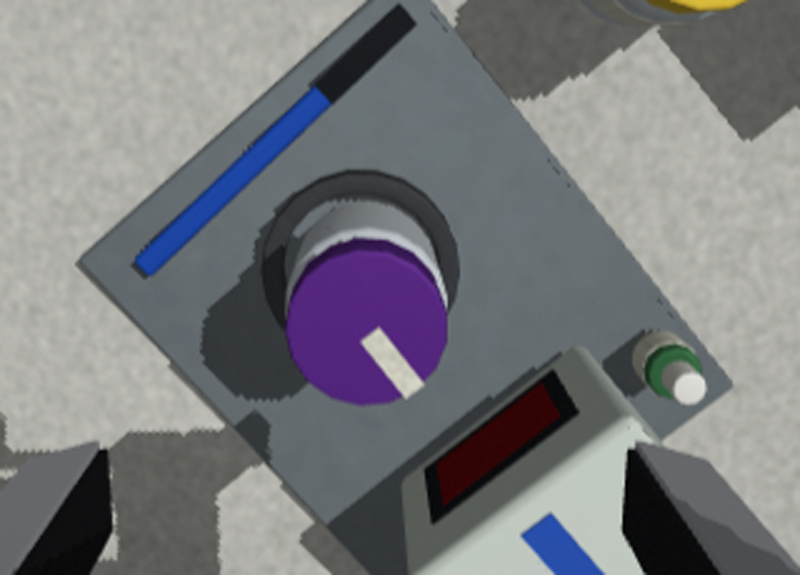

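The stripe now points at the window in w2, but looks a few degrees clockwise of square. I'll measure it against the plate edges in the same picture.

Run:
```python
from h import *
T=lambda p:(p[0]/2.5+170-.3,p[1]/2.5+100-.3)
def ang(p,q,z):
    d=ray('wrist',T(q),z)-ray('wrist',T(p),z); return np.degrees(np.arctan2(d[1],d[0])).round(2),np.linalg.norm(d).round(1)
print('stripe',ang((361,342),(406,399),100),ang((380,327),(425,383),100))
print('plate +y side',ang((430,0),(735,383),10),'plate -y side',ang((78,263),(330,522),10),'front',ang((78,263),(395,-13),10))
print('marker',ang((140,268),(405,12),15),'block blue',ang((521,529),(552,513),95))
im=cv2.imread('pics/w2.png'); g=cv2.cvtColor(im,cv2.COLOR_BGR2HSV)
# refine: window dark-red blob
r=cv2.inRange(g,(0,150,30),(8,255,160))|cv2.inRange(g,(172,150,30),(180,255,160))
n,l,s,c=cv2.connectedComponentsWithStats(r); k=1+s[1:,4].argmax(); print('win',s[k],c[k])
c0=bot.get_state()
# stripe clean fit: bright & low sat within tight circle
w=((g[:,:,1]<70)&(g[:,:,2]>150)).astype(np.uint8); w[:,:310]=0;w[:,345:]=0;w[:228]=0;w[262:]=0
ys,xs=np.nonzero(w); P=np.array([ray('wrist',p,100)[:2] for p in zip(xs,ys)]); 
box=cv2.minAreaRect(P.astype(np.float32)); print(len(P),box,cv2.boundingRect(w))
m=P.mean(0);u=np.linalg.svd(P-m)[2][0];print(m,np.degrees(np.arctan2(u[1],u[0])))
wc=ray('wrist',c[k],46); print('window at',wc,'dir from jar (586,-139)',np.degrees(np.arctan2(wc[1]+139,wc[0]-586)))
```

```text
stripe (np.float64(-4.81), np.float64(21.9)) (np.float64(-4.04), np.float64(21.6))
plate +y side (np.float64(-1.6), np.float64(183.6)) plate -y side (np.float64(-0.52), np.float64(139.8)) front (np.float64(87.69), np.float64(152.3))
marker (np.float64(90.89), np.float64(131.7)) block blue (np.float64(77.86), np.float64(10.8))
win [345 253  49  49 851] [367.90716804 276.4253819 ]
283 ((598.65380859375, -139.90626525878906), (7.039347171783447, 22.18668556213379), 85.55419158935547) (315, 231, 25, 29)
[ 598.62319984 -139.91239319] -4.952455186785038
window at [ 657.47070343 -141.78403808   46.        ] dir from jar (586,-139) -2.23074653816297
```

Call:
servo_tool(grip=[94,94,94,94,94,60,40,40,40,40], dp=[[0,0,-34],[0,0,-34],[0,0,-34],[0,0,-34],[0,0,0],[0,0,0],[0,0,0],[0,0,0],[0,0,0],[0,0,0]], turn=[[0,0,0],[0,0,0],[0,0,0],[0,0,0],[0,0,0],[0,0,0],[0,0,0],[0,0,0],[0,0,0],[0,0,0]])

```text
time_s: 7.33
ee_pos: [585.7, -138.4, 81.9]
ee_rot: [0.001, 0.359, 0.933, 0.0]
force: [0.5, -0.3, -0.2]
width: 64.3
gripper_force: 0.0
```

Call:
servo_tool(grip=[40,40,40,40,40,40,40,40], dp=[[0,0,0],[0,0,0],[0,0,0],[0,0,0],[0,0,0],[0,0,0],[0,0,0],[0,0,0]], turn=[[0,0,0],[0,0,0],[0,0,0],[0,0,0],[0,0,0.023],[0,0,0.022],[0,0,0],[0,0,0]])

```text
time_s: 8.0
ee_pos: [585.2, -138.4, 80.8]
ee_rot: [0.0, 0.337, 0.942, -0.0]
force: [-0.6, -0.8, 4.6]
width: 47.5
gripper_force: 30.0
```

Call:
servo_tool(grip=[94,94,94,94,94,94,94,94,94,94], dp=[[0,0,0],[0,0,0],[0,0,0],[0,0,0],[0,0,0],[0,0,0],[0,0,35],[0,0,35],[0,0,35],[0,0,30]], turn=[[0,0,0],[0,0,0],[0,0,0],[0,0,0],[0,0,0],[0,0,0],[0,0,0],[0,0,0],[0,0,0],[0,0,0]])

```text
time_s: 8.83
ee_pos: [585.2, -138.3, 217.9]
ee_rot: [0.001, 0.338, 0.941, 0.0]
force: [-0.1, -0.4, -0.2]
width: 93.8
gripper_force: 0.0
```

Call:
servo_tool(grip=[94,94,94,94,94,94,94,94], dp=[[0,0,0],[0,0,0],[0,0,0],[0,0,0],[0,0,0],[0,0,0],[0,0,0],[0,0,0]], turn=[[0,0,0.11],[0,0,0.11],[0,0,0.11],[0,0,0.11],[0,0,0.11],[0,0,0.11],[0,0,0],[0,0,0]])

```text
time_s: 9.5
ee_pos: [585.1, -138.2, 215.4]
ee_rot: [-0.0, 0.016, 1.0, 0.0]
force: [-0.9, 0.1, 0.9]
width: 94.1
gripper_force: 0.0
```

```bash
python3 jar.py w3
cat > rect.py <<'E'
from h import *
import sys
# rectify to world plane z: 4 px/mm, up = +x, right = -y, centre on the jar
def rect(n,cam,z,s=4,c=(586,-139),half=(100,75)):
    im=cv2.imread(n); W,Hh=int(2*half[1]*s),int(2*half[0]*s)
    dst=np.float32([[0,0],[W,0],[W,Hh],[0,Hh]]); src=np.float32([proj(cam,[c[0]+dx,c[1]+dy,z]) for dx,dy in [(half[0],half[1]),(half[0],-half[1]),(-half[0],-half[1]),(-half[0],half[1])]])
    return cv2.warpPerspective(im,cv2.getPerspectiveTransform(src,dst),(W,Hh),flags=cv2.INTER_CUBIC)
a=rect('pics/w3.png','wrist',100,8,half=(30,30)); b=rect('pics/w3.png','wrist',10,2.4,c=(615,-141),half=(104,84))
h=cv2.cvtColor(a,cv2.COLOR_BGR2HSV); w=((h[:,:,1]<80)&(h[:,:,2]>120)).astype(np.uint8)
q=cv2.morphologyEx(w,cv2.MORPH_OPEN,np.ones((9,9))); n,l,s,c=cv2.connectedComponentsWithStats(q)
for k in range(1,n):
    pts=np.argwhere(l==k)[:,::-1].astype(np.float32); print(s[k],c[k].round(1),cv2.minAreaRect(pts))
out=np.zeros((500,404+480,3),np.uint8); out[:b.shape[0],:b.shape[1]]=b; out[:480,404:]=a
cv2.imwrite('pics/w3r.png',cv2.resize(out,None,fx=.9,fy=.9))
E
python3 rect.py
```

```text
9.5 [ 585.1 -138.2  215.4] [-0.29  0.41  1.35  0.    1.38 -1.83]
hull (283, 197, 65, 67) white 297
cap centre [ 585.48297119 -139.23248291] 25.14708137512207 stripe mid [ 598.91822218 -138.93595446] dir -12.817644015360958 fromcentre 1.26436571060503
[  215    31    66   187 10824] [246.9 124.1] ((247.31971740722656, 124.17080688476562), (61.27492141723633, 185.77000427246094), 1.5481576919555664)
[  54  293  226  177 7839] [137.  415.5] ((138.78851318359375, 415.4715270996094), (280.79766845703125, 106.81134033203125), 36.484214782714844)
```

View pics/w3r.png

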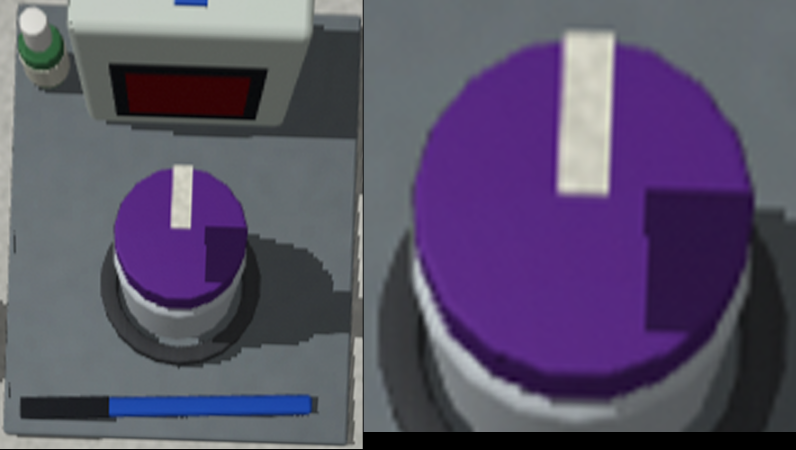

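Rectified view: the stripe runs about 1.6–1.9° clockwise of world x and the plate edges about the same, so the jar is square to the window. It is released too. Next is the valve, approached with the tool leaning.

Call:
servo_tool(grip=[60,30,0,0,0,0,0,0,0,0], dp=[[-7,30,-5],[-7,30,-5],[-7,30,-5],[-7,30,-5],[-7,30,-5],[-7,30,-5],[-7,30,-5],[-7,30,-5],[-7,30,-5],[-7,30,-5]], turn=[[0,-0.078,0],[0,-0.078,0],[0,-0.078,0],[0,-0.078,0],[0,-0.078,0],[0,-0.078,0],[0,-0.078,0],[0,-0.078,0],[0,-0.078,0],[0,-0.078,0]])

```text
time_s: 10.38
ee_pos: [521.7, 130.9, 169.4]
ee_rot: [0.345, 0.018, 0.938, -0.001]
force: [0.6, -0.5, -0.8]
width: 30.8
gripper_force: 0.0
```

Call:
servo_tool(grip=[0,0,0,0], dp=[[0,0,0],[0,0,0],[0,0,0],[0,0,0]], turn=[[0,0,0],[0,0,0],[0,0,0],[0,0,0]])

```text
time_s: 10.72
ee_pos: [523.4, 128.2, 170.0]
ee_rot: [0.344, 0.018, 0.939, -0.002]
force: [0.5, -0.3, -0.8]
width: 3.7
gripper_force: 0.0
```

Run:
```python
from h import *
st=bot.get_state(); im=bot.read_camera('wrist'); cv2.imwrite('pics/v1.png',im[:,:,::-1])
print(st['time_s'],st['ee_pos'].round(1),st['ee_rot'].round(3),st['joints'].round(2),st['width'])
for d in bot.outline_of('wrist','valve_lever')[:2]: print(d['score'],d['extent'])
print('pred knob',proj('wrist',[600,206,135],st),'tcp',proj('wrist',st['ee_pos'],st))
```

```text
10.7167 [523.4 128.2 170. ] [ 0.344  0.018  0.939 -0.002] [ 0.27  0.03  2.09 -0.52  0.39 -0.85] 3.747886001655824
0.97 [409.4, 174.0, 467.6, 317.6]
0.71 [95.8, 98.4, 193.3, 242.1]
pred knob [440.38015587 295.71545554] tcp [316.74036632 293.24278124]
```

View pics/v1.png

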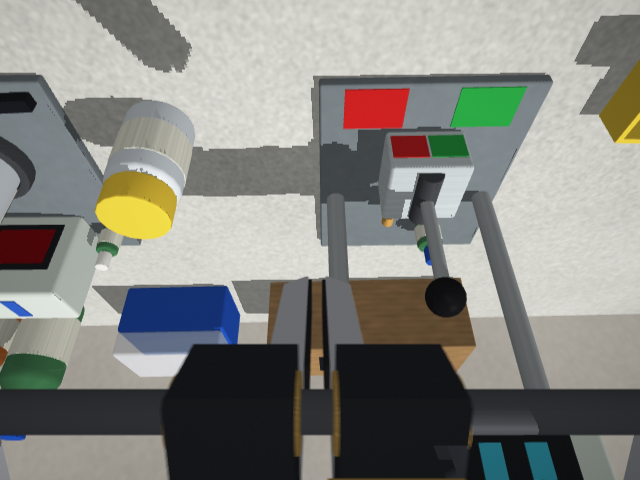

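Wrist view: knob at pixel (446,297), near the prediction, so knob ≈ (600,209,135). It is upright, with the green patch on the +y side. Staging on the -y side of the knob.

Call:
servo_tool(grip=[0,0,0,0,0,0,0,0,0,0], dp=[[0,15,0],[0,15,0],[0,14,0],[12,0,-7],[15,0,-8],[15,0,-8],[15,0,-9],[15,0,-8],[13,0,-8],[0,0,0]], turn=[[0,0,0],[0,0,0],[0,0,0],[0,0,0],[0,0,0],[0,0,0],[0,0,0],[0,0,0],[0,0,0],[0,0,0]])

```text
time_s: 11.65
ee_pos: [609.0, 171.9, 120.0]
ee_rot: [0.343, 0.018, 0.939, -0.003]
force: [0.1, -0.2, -1.4]
width: 0.4
gripper_force: 0.0
```

Call:
servo_tool(grip=[0,0], dp=[[0,0,0],[0,0,0]], turn=[[0,0,0],[0,0,0]])

```text
time_s: 11.82
ee_pos: [607.5, 172.6, 121.8]
ee_rot: [0.344, 0.018, 0.939, -0.003]
force: [0.3, -0.3, -0.3]
width: 0.3
gripper_force: 0.0
```

Call:
servo_tool(grip=[0,0,0,0,0,0,0,0], dp=[[0,6,0],[0,6,0],[0,6,0],[0,6,0],[0,6,0],[0,6,-2],[0,6,-2],[0,0,0]], turn=[[0,0,0],[0,0,0],[0,0,0],[0,0,0],[0,0,0],[0,0,0],[0,0,0],[0,0,0]])

```text
time_s: 12.48
ee_pos: [607.7, 216.0, 117.1]
ee_rot: [0.344, 0.017, 0.939, -0.002]
force: [-0.6, -4.5, 2.1]
width: 0.6
gripper_force: 1.5
```

Call:
servo_tool(grip=[0,0,0], dp=[[0,3,0],[0,3,0],[0,0,0]], turn=[[0,0,0],[0,0,0],[0,0,0]])

```text
time_s: 12.73
ee_pos: [607.4, 220.6, 116.6]
ee_rot: [0.343, 0.017, 0.939, -0.003]
force: [0.3, -5.8, -2.8]
width: 0.7
gripper_force: 2.5
```

Call:
servo_tool(grip=[0,0], dp=[[0,2,0],[0,0,0]], turn=[[0,0,0],[0,0,0]])

```text
time_s: 12.9
ee_pos: [607.4, 221.2, 116.5]
ee_rot: [0.343, 0.018, 0.939, -0.004]
force: [-0.6, -12.5, -0.9]
width: 0.6
gripper_force: 6.3
```

Run:
```python
from h import *
for i in range(2):
    st=bot.get_state(); im=bot.read_camera('wrist'); print(st['time_s'],st['ee_pos'].round(1),st['force'].round(1))
cv2.imwrite('pics/v2.png',im[:,:,::-1])
```

```text
12.9 [607.4 221.2 116.5] [ -0.6 -12.5  -0.9]
12.95 [607.4 221.2 116.5] [ -0.2 -12.4  -1.5]
```

View pics/v2.png

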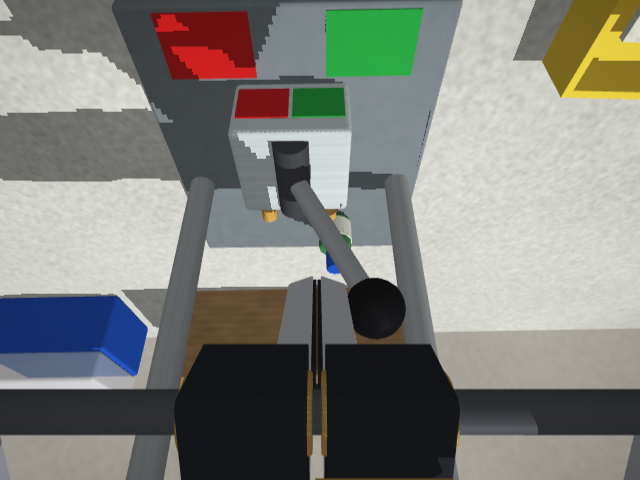

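The lever is hard over on the green side: force has jumped to 12 N at the stop, and the knob is at (376,308). Holding for about 3 s.

Call:
servo_tool(grip=[0,0,0,0,0,0,0,0,0,0], dp=[[0,0,0],[0,0,0],[0,0,0],[0,0,0],[0,0,0],[0,0,0],[0,0,0],[0,0,0],[0,0,0],[0,0,0]], turn=[[0,0,0],[0,0,0],[0,0,0],[0,0,0],[0,0,0],[0,0,0],[0,0,0],[0,0,0],[0,0,0],[0,0,0]])

```text
time_s: 13.83
ee_pos: [607.4, 221.2, 116.5]
ee_rot: [0.343, 0.018, 0.939, -0.004]
force: [0.4, -12.0, -1.3]
width: 0.6
gripper_force: 6.0
```

Call:
servo_tool(grip=[0,0,0,0,0,0,0,0,0,0], dp=[[0,0,0],[0,0,0],[0,0,0],[0,0,0],[0,0,0],[0,0,0],[0,0,0],[0,0,0],[0,0,0],[0,0,0]], turn=[[0,0,0],[0,0,0],[0,0,0],[0,0,0],[0,0,0],[0,0,0],[0,0,0],[0,0,0],[0,0,0],[0,0,0]])

```text
time_s: 14.67
ee_pos: [607.4, 221.2, 116.5]
ee_rot: [0.343, 0.018, 0.939, -0.004]
force: [0.2, -11.3, -1.3]
width: 0.3
gripper_force: 6.0
```

Call:
servo_tool(grip=[0,0,0,0,0,0,0,0,0,0], dp=[[0,0,0],[0,0,0],[0,0,0],[0,0,0],[0,0,0],[0,0,0],[0,0,0],[0,0,0],[0,0,0],[0,0,0]], turn=[[0,0,0],[0,0,0],[0,0,0],[0,0,0],[0,0,0],[0,0,0],[0,0,0],[0,0,0],[0,0,0],[0,0,0]])

```text
time_s: 15.5
ee_pos: [607.4, 221.2, 116.5]
ee_rot: [0.343, 0.018, 0.939, -0.004]
force: [0.8, -12.1, -2.3]
width: 0.6
gripper_force: 6.0
```

Call:
servo_tool(grip=[0,0,0,0,0,0,0,0,0,0], dp=[[0,-5,0],[0,-5,0],[0,-6,0],[0,-6,0],[0,-6,0],[0,-6,0],[0,-6,0],[0,-6,0],[0,-6,0],[0,0,0]], turn=[[0,0,0],[0,0,0],[0,0,0],[0,0,0],[0,0,0],[0,0,0],[0,0,0],[0,0,0],[0,0,0],[0,0,0]])

```text
time_s: 16.33
ee_pos: [607.8, 170.0, 117.5]
ee_rot: [0.344, 0.018, 0.939, -0.003]
force: [-0.4, 0.5, -0.5]
width: 0.5
gripper_force: 0.0
```

Call:
servo_tool(grip=[0,0,0,0,0,0,0,0,0], dp=[[-12,0,7],[-15,0,9],[-15,0,9],[-15,0,9],[-15,0,9],[-15,0,9],[0,0,0],[0,0,0],[0,0,0]], turn=[[0,0,0],[0,0,0],[0,0,0],[0,0,0],[0,0,0],[0,0,0],[0,0,0],[0,0,0],[0,0,0]])

```text
time_s: 17.08
ee_pos: [521.3, 171.1, 169.3]
ee_rot: [0.344, 0.017, 0.939, -0.002]
force: [0.1, -1.4, 0.4]
width: 0.5
gripper_force: 0.0
```

Run:
```python
from h import *
st=bot.get_state(); print(st['time_s'],st['ee_pos'].round(1),st['force'].round(1))
a=bot.read_camera('top')[160:310,170:450]; b=bot.read_camera('wrist')
cv2.imwrite('pics/end.png',np.vstack([cv2.resize(a,(560,300)),cv2.resize(b,(560,300))])[:,:,::-1])
```

```text
17.0833 [521.3 171.1 169.3] [ 0.1 -1.4  0.4]
```

View pics/end.png

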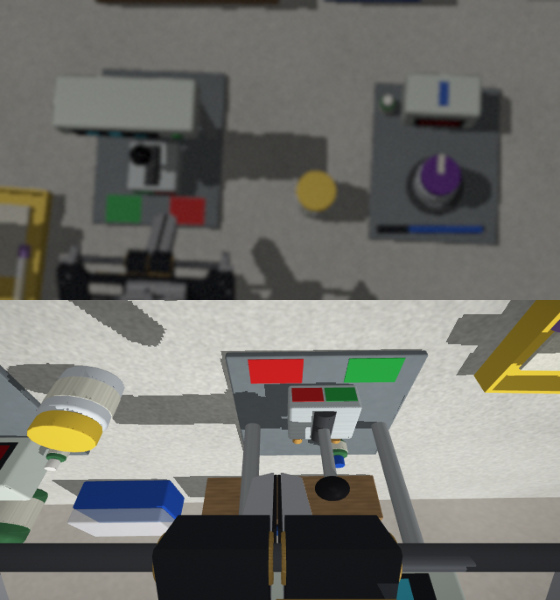

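The final picture shows the lever back upright (knob at (332,488)), the jar's stripe facing the window, and the other objects in view unmoved.

```bash
python3 -c "
from station import bot
print(bot.job_done())"
```

```text
the job is handed in; nothing more can be done
None
```

The job is handed in: the jar's stripe is square to the scanner window to within about half a degree, the lever was held at the green stop for about 2.6 s and came back upright, and the arm is clear; the hand-in gave no verdict.

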